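# Put the remotes away in the swing-out foam tray

### The arm

A 6-joint arm with a two-finger parallel gripper is mounted at the origin on the work surface. World frame = base frame: x ahead of the robot, y to its left, z up, the work surface at z = 0. Lengths are in m, angles in rad, forces in N, time in s.
With the tool pointing down it reaches from about 0.3 to 0.775 m from the base axis. Payload 14.6 kg.
Tool frame: the origin (TCP) lies at the very end of the fingers, on their centre line; the grasp point (between the pads) lies 19 mm behind it; z points along the fingers, y is the line along which they close (so a half turn about z gives the same grasp; the last joint's range is limited). The gripper opens to 94 mm and grips with 3 to 60 N. Pads are 16 mm wide; open, the fingers measure 119 mm over their backs; the gripper's body (75 mm by 177 mm) begins 78 mm behind the grasp point.
Start: joints at [1.278, 0.3, 1.521, -0, 1.321, -0.067], TCP at [0.123, 0.536, 0.205] pointing down, gripper open.
Joint ranges: [-3.03, 3.03], [-0.79, 2.21], [0.23, 2.52], [-1.04, 4.18], [0, 3.07], [-2.55, 2.55]. Speed limits (rad/s): [2.22, 2.22, 2.57, 3.14, 3.14, 3.14].

### API

Orientations are given as [roll, pitch, yaw] about the fixed x, y, z axes, in that order (R = Rz(yaw) Ry(pitch) Rx(roll)).
In Python, from station import ctrl gives the robot as it stands.
- The arm moves only by the shell command python3 -m pendant 'ROWS' [OPENING] [FORCE]. ROWS is JSON, a list of rows, each a list of 2 entries, a list of its own where there are three numbers: the shift along the world's x, y, z in cm, then the turn about the world's z in rad. A call has 1 to 20 rows; each row shifts and turns the commanded pose from where the row before left it; what a row does not reach is not made up. A row lasts 1/12 s, in which the tool goes at most 41.7 mm and 7.16 degrees, less where a joint would pass 70% of its speed; a pose out of reach is approached as far as the arm can. A call is refused whole if a number of a shift passes 4.17 or a number of a turn 0.125, either way. A call with a gripper value outside its range is refused whole. OPENING is the opening, from 0 (shut) to 1 (fully open), set as the call begins (- or left out, the last holds). The fingers move at their own pace and stop on an object; FORCE is the grip in N (left out, the last holds). Time passes only in rows, so rows that do not move let the fingers close. It gives the time, the measured TCP pose, the force, the opening and the grip force at its end, in the units of the state.
- ctrl.get_obs(): the state, without advancing time (a new reading comes with each control period).
- ctrl.camera(name): name is "scene" or "top"; returns a dict with "color" (400x640x3 uint8, red, green, blue), "intrinsics" (3x3 intrinsics, pixels), "k1" (the pictures are not rectified: a ray, as slopes to the right and down, at radius r is drawn at 1 + k1 r^2 times it, then the intrinsics apply), "camera_from_world" (4x4, takes a point from world to camera coordinates). Camera axes: x right, y down, z forward; pixel columns grow to the right and rows downward; lengths in m; the calibration is good to about 2 mm. A picture is of the moment at which its call begins. There is no depth.
- ctrl.hand_in(): hands the job in; it is judged then, once.
The state is a dict: "time_s": time; "qpos": joint angles; "joint_vel": joint speeds; "tau": joint torques, N m; "ee_pos": TCP position; "eef_rot": TCP orientation; "force": force on the tool from outside, world axes, zero at the start; "moment": the same for the moment, N m; "grip_width": finger opening in m; "grip_force": force on a finger pad.
Only numpy, scipy, OpenCV 4.12 (cv2) and the standard library are available. Lean on these libraries where they do the work, as an engineer would, in place of code of your own. Each camera call takes 0.05 s, during which the arm holds its last target. There are 200 camera calls.

### The job

Put away every remote that is lying out: lift the steel stay off its pin, swing the foam tray all the way out from under the little shelf, and drop the stay's hole nearest its pivot over the pin so the tray is held open. Press each remote flat and fully down into the foam pocket cut for its shape (either long pocket for a black one, the short one for the white), then lift the stay again, swing the tray fully home and drop the stay's end hole, next to the knob, over the pin so the tray is held shut. Leave the coaster, bottle opener, mug and glasses case where they are, and let go of everything at the end.

Things in the scene. Friction and masses are not known exactly. Their poses are not given: they have to be found in the camera images.
- cubby: Fixed orange-brown walnut cubby, whose place and yaw vary. Origin: on the work surface under the tray's vertical hinge axis; its frame: -x is its front (faces the robot), y left, z up. Roof (with a black streaming box on it, up to z 0.116) covers x 0.012 to 0.195, y -0.030 to 0.225, underside z 0.078, top z 0.090. A 12 mm high sill in front on the right (x -0.142 to 0.012, y -0.100 to -0.015) carries the pin at x -0.100, y -0.065.
- tray (a joint): Swing angle of the foam tray about the cubby's hinge axis, rad: 0 shut under the roof, grows anticlockwise seen from above; 1.57 fully open, standing square out in front of the cubby; range 0 to 1.64. Light friction (about 0.04 N m): it stays where left unless pushed. The tray is 168 x 200 mm, foam top 28 mm above the work surface. In its own frame (which equals the cubby's when shut) it spans x 0.004 to 0.172, y 0.008 to 0.208.
- stay_swivel (a joint): Swivel of the stay about the vertical axis at its pivot on the tray, rad, 0 as it lies when shut; turns clockwise from above as it grows; about 1.69 when the tray is pinned open. Nearly free.
- stay (a joint): Lift angle of the stay about the horizontal axis at its pivot, rad: 0 level (seated on the pin, or lying beside it), grows as the knob end is raised, up to 0.8. It falls back by its own weight (90 g) when let go.
- stay_pivot (a point): The stay's pivot on the tray, at the level of the bar's mid-thickness (36 mm above the work surface). In the tray's frame it is at x -0.018, y 0.060, so it swings with the tray about the cubby's origin. The frame's x runs along the bar to the knob.
- stay_knob (a point): Grip point on the brass knob, an upright cylinder 16 mm in diameter and 38 mm tall, standing on the top face of the stay, 182 mm from the pivot along the bar; this point is 27 mm above the bar's mid-thickness. x runs along the bar away from the pivot. The stay is a flat steel bar 24 mm wide and 4 mm thick, 203 mm long, with three 11 mm square holes along its middle.
- hole_open (a point): Centre of the stay's hole nearest the pivot, 61.7 mm from it. Over the pin it holds the tray fully open (joint tray about 1.57).
- hole_middle (a point): Centre of the stay's middle hole, 105 mm from the pivot; half-open position, not wanted here.
- hole_shut (a point): Centre of the stay's end hole, 149.5 mm from the pivot and 32 mm from the knob. Over the pin it holds the tray shut (joint tray about 0).
- pin_top (a point): Round top of the fixed upright steel pin, 7 mm in diameter, 45 mm above the work surface; it stands 11 mm above the underside of the level bar, so the bar at the hole must rise about 15 mm to clear it (near the pivot that takes about 0.27 rad of lift).
- pocket_black_1 (a point): Floor centre of the long foam pocket nearest the hinge (tray x 0.088, y 0.050), for a black remote, 12 mm deep, 2 mm play round the remote's outline: it fits only with its wide head to this point's +x (the tray's x; z up). A springy foam lip on one side of the tail slot grips it: about 5 N pushes it down, 2 mm off centre. Seated, its centre is 11 mm above this point, its top 10 mm above the foam. Pockets are 58 mm apart.
- pocket_black_2 (a point): Floor centre of the middle long foam pocket (tray x 0.088, y 0.108), for a black remote, 12 mm deep, 2 mm play round the remote's outline: it fits only with its wide head to this point's +x (the tray's x; z up). A springy foam lip on one side of the tail slot grips it: about 5 N pushes it down, 2 mm off centre. Seated, its centre is 11 mm above this point, its top 10 mm above the foam. Pockets are 58 mm apart.
- pocket_white (a point): Floor centre of the short foam pocket farthest from the hinge (tray x 0.088, y 0.166), for the white remote, 12 mm deep, 2 mm play round the remote's outline: it fits only with its wide head to this point's +x (the tray's x; z up). A springy foam lip on one side of the tail slot grips it: about 5 N pushes it down, 2 mm off centre. Seated, its centre is 11 mm above this point, its top 10 mm above the foam. Pockets are 58 mm apart.
- black_a_c (a point): A black TV remote, 140 mm long, 22 mm thick, 110 g, lying buttons up. Outline is a stubby T seen from above: a wide head 44 mm across (x from 20 to 70 mm) and a tail 32 mm across (x from -70 to 20 mm). This point is its centre, half-way up; x points along its length towards the wide head, z up. May be absent.
- black_b_c (a point): Another black TV remote, 140 mm long, 22 mm thick, 110 g, lying buttons up. Outline is a stubby T seen from above: a wide head 44 mm across (x from 20 to 70 mm) and a tail 32 mm across (x from -70 to 20 mm). This point is its centre, half-way up; x points along its length towards the wide head, z up. May be absent.
- white_r_c (a point): The white streaming-box remote, 116 mm long, 22 mm thick, 110 g, lying buttons up. Outline is a stubby T seen from above: a wide head 44 mm across (x from 12 to 58 mm) and a tail 32 mm across (x from -58 to 12 mm). This point is its centre, half-way up; x points along its length towards the wide head, z up. May be absent.
- coaster: White ceramic coaster, 92 mm across, 8 mm thick; bystander, origin under its centre.
- opener: Flat stainless bottle opener, 120 x 40 x 5 mm; bystander, origin under its middle.
- mug: Blue ceramic mug, 80 mm across, 90 mm tall; bystander, origin under its centre.
- case: Blue glasses case, 155 x 60 x 42 mm; bystander, origin under its centre.
Not all that is in view belongs to the job. Leave any brown or red look-alike of the part that bears black_a_c alone. What is shaped like the part that bears black_b_c but green is not meant.

How it is judged:
On the way, in this order (a step that is already met when the one before it is completed fails the run):
1. the tray is swung fully out and the stay's hole nearest the pivot lies level over the pin (value of joint tray above 1.42 rad and horizontal distance between hole_open and pin_top below 0.005 m and value of joint stay below 0.03 rad), for 0.2 s.
2. with the tray still pinned open, every remote present is fully down in a pocket of its shape (all of step 1 and ((horizontal distance between black_a_c and pocket_black_1 below 0.005 m and z of black_a_c in the frame of pocket_black_1 below 0.0145 m) or (horizontal distance between black_a_c and pocket_black_2 below 0.005 m and z of black_a_c in the frame of pocket_black_2 below 0.0145 m)) and ((horizontal distance between black_b_c and pocket_black_1 below 0.005 m and z of black_b_c in the frame of pocket_black_1 below 0.0145 m) or (horizontal distance between black_b_c and pocket_black_2 below 0.005 m and z of black_b_c in the frame of pocket_black_2 below 0.0145 m)) and horizontal distance between white_r_c and pocket_white below 0.005 m and z of white_r_c in the frame of pocket_white below 0.0145 m), for 0.2 s.
At the end, for the whole second after the job is handed in: Every remote present is flat and fully down in its pocket (centre within 5 mm of the pocket's, no more than 3.5 mm high), at rest; the tray is shut (within 0.10 rad) and the stay lies level (within 0.03 rad) with its end hole over the pin (centres within 5 mm) (((horizontal distance between black_a_c and pocket_black_1 below 0.005 m and z of black_a_c in the frame of pocket_black_1 below 0.0145 m) or (horizontal distance between black_a_c and pocket_black_2 below 0.005 m and z of black_a_c in the frame of pocket_black_2 below 0.0145 m)) and ((horizontal distance between black_b_c and pocket_black_1 below 0.005 m and z of black_b_c in the frame of pocket_black_1 below 0.0145 m) or (horizontal distance between black_b_c and pocket_black_2 below 0.005 m and z of black_b_c in the frame of pocket_black_2 below 0.0145 m)) and horizontal distance between white_r_c and pocket_white below 0.005 m and z of white_r_c in the frame of pocket_white below 0.0145 m and value of joint tray below 0.1 rad and horizontal distance between hole_shut and pin_top below 0.005 m and value of joint stay below 0.03 rad and linear speed of each of black_a, black_b, white_r below 0.02 m/s); the robot touches nothing.
It fails at once if a bystander is shifted by more than 40 mm (distance of any of coaster, opener, mug, case from where it was at the start of the episode above 0.04 m).
Of black_a, black_b, white_r only 2 to 3 are there at a start; the rules pass over those that are not, and their reading is None.
At some moment in a run one of black_a, black_b, white_r may be knocked a few centimetres aside while the robot is not near it.
Once in a run the grip may slacken for a moment while it holds something.
It also fails if it takes over 208 s, if anything falls off the work surface, if the arm or the gripper's body presses on something with over 40 N, if the wrist force passes 120 N, or if a joint passes its speed limit or range.

## Working session

There is one attempt and no reset: what is moved stays moved. The work goes in short steps, Python scripts to look and compute and a shell command to move; the robot and the scene stay as the last step left them, time stands still between calls to the robot, and variables do not carry over. Pictures are saved under pics/ and viewed, at most 14 in all, crops included, and the job is handed in when it is done.

```bash
mkdir -p pics; ls
cat > h.py <<'E'
import numpy as np,cv2
from station import ctrl
def shot(cam,name=None):
    c=ctrl.camera(cam)
    if name: cv2.imwrite('pics/'+name,c['color'][:,:,::-1])
    return c
def proj(c,P):
    P=np.atleast_2d(P);T=c['camera_from_world'];q=P@T[:3,:3].T+T[:3,3];s=q[:,:2]/q[:,2:]
    r2=(s**2).sum(1,keepdims=True);s=s*(1+c['k1']*r2);K=c['intrinsics']
    return np.c_[s[:,0]*K[0,0]+K[0,2],s[:,1]*K[1,1]+K[1,2]]
def back(c,uv,z):
    uv=np.atleast_2d(np.array(uv,float));K=c['intrinsics'];d=np.c_[(uv[:,0]-K[0,2])/K[0,0],(uv[:,1]-K[1,2])/K[1,1]]
    s=d.copy()
    for _ in range(30): s=d/(1+c['k1']*(s**2).sum(1,keepdims=True))
    T=c['camera_from_world'];R=T[:3,:3];o=-R.T@T[:3,3];w=np.c_[s,np.ones(len(s))]@R
    return o+w*((z-o[2])/w[:,2])[:,None]
def yaw():
    o=ctrl.get_obs();return o
E
python3 - <<'E'
from h import *
a=shot('top','top0.png');b=shot('scene','scene0.png')
print(a['camera_from_world'],a['intrinsics'],a['k1'],b['camera_from_world']);o=ctrl.get_obs();print(o)
E
```

```text
pics
[[ 0.00663307 -0.99996486  0.00512725  0.01334891]
 [-0.98475162 -0.00742334 -0.17380775  0.50699696]
 [ 0.1738397  -0.00389619 -0.98476626  1.15113968]
 [ 0.          0.          0.          1.        ]] [[382.53058171   0.         314.46665056]
 [  0.         382.53058171 198.023661  ]
 [  0.           0.           1.        ]] -0.07070304234510943 [[ 0.77057634  0.63724539 -0.01142038 -0.39249443]
 [ 0.51448026 -0.63250175 -0.57900915 -0.22209572]
 [-0.37619432  0.44029519 -0.81524105  1.79687872]
 [ 0.          0.          0.          1.        ]]
{'time_s': 0.1, 'qpos': array([ 1.27839424e+00,  3.00399840e-01,  1.52150127e+00,  8.97637989e-06,
        1.32068541e+00, -6.66133931e-02]), 'joint_vel': array([-3.53802485e-04, -2.07211783e-03, -1.82105579e-03,  8.71875456e-04,
        3.55112519e-05,  1.11046200e-03]), 'tau': array([-1.05719395e-03, -5.32639790e+01, -3.53291488e+01,  7.09247100e-02,
        2.34524725e-02, -6.57832402e-05]), 'ee_pos': array([0.12307423, 0.53582272, 0.20495918]), 'eef_rot': array([-3.14060157e+00, -7.48314924e-05,  2.91580169e+00]), 'force': array([-0.00184284, -0.28970445, -0.10083303]), 'moment': array([ 0.04086372, -0.05836648,  0.08363323]), 'grip_force': 0.0, 'grip_width': 0.09450884297134848}
```

View pics/top0.png

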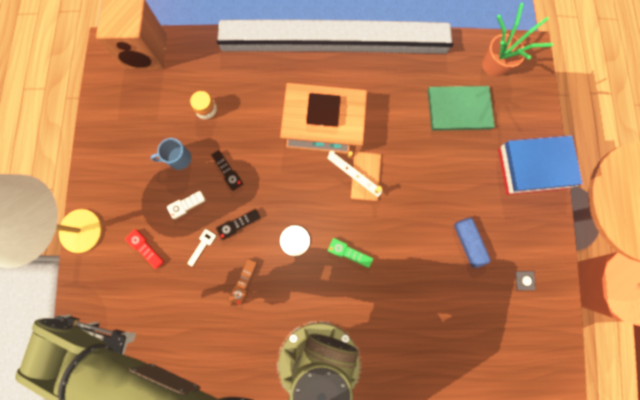

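View pics/scene0.png

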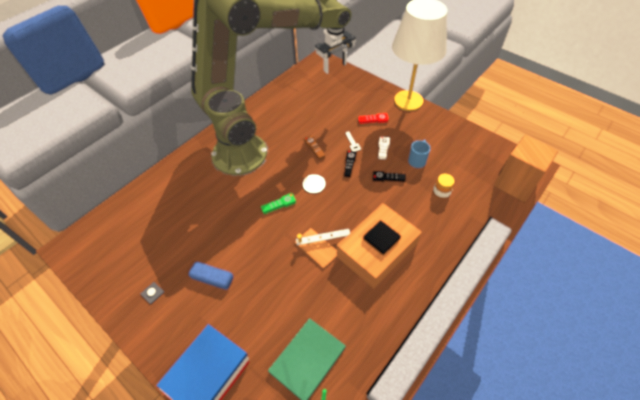

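The top view shows the cubby (roof 282-367, 85-145), the stay from about (332,155) to its knob at (378,190), and the orange sill at (366,175). Remotes: black at (226,170) and (239,223), white at (185,205). Look-alikes to leave: red (144,248), brown (244,281), green (350,252). The white item at (201,247) is the opener and the one at (295,240) is the coaster. I'll confirm in enlarged crops.

Run:
```python
import cv2
a=cv2.imread('pics/top0.png')
cv2.imwrite('pics/c1.png',cv2.resize(a[145:245,160:270],None,fx=6,fy=6,interpolation=cv2.INTER_CUBIC)[:600,:660])
cv2.imwrite('pics/c2.png',cv2.resize(a[75:210,270:400],None,fx=4.4,fy=4.4,interpolation=cv2.INTER_CUBIC))
```

```text
(no output)
```

View pics/c1.png

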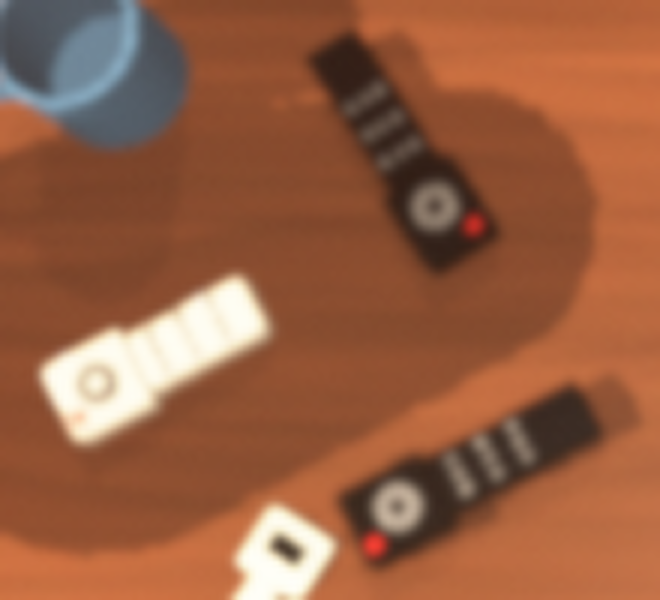

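View pics/c2.png

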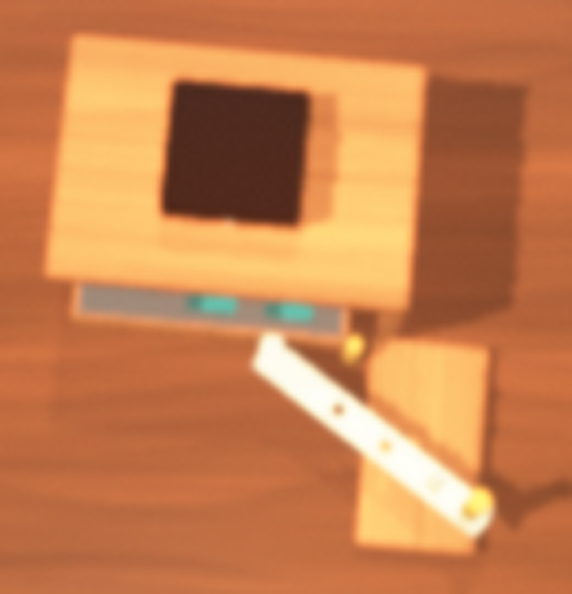

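The crop shows both black remotes with their red-dot heads at A (435,205) and B (398,507), both with the described black T shape. White's head is at (97,383). The second crop gives the corners of the roof and sill, and the bar running from (270,355) to the knob at (478,500).

```bash
cat >> h.py <<'E'
from scipy.optimize import least_squares
def full(p,f,off): return (np.array(p,float)+.5)/f-.5+np.array(off)
def fit(c,model,uv,x0):
    model=np.array(model,float)
    def w(x):
        C,S=np.cos(x[2]),np.sin(x[2]);m=model.copy();m[:,0]=x[0]+C*model[:,0]-S*model[:,1];m[:,1]=x[1]+S*model[:,0]+C*model[:,1];return m
    r=least_squares(lambda x:(proj(c,w(x))-uv).ravel(),x0);return r.x,np.sqrt((r.fun**2).mean())
def remote(c,uv4,L,z=.022):
    # uv4: head-left, head-right, tail-left, tail-right corners (left = +y of the remote)
    h=L/2;m=[(h,.022,z),(h,-.022,z),(-h,.016,z),(-h,-.016,z)]
    p=back(c,uv4,z);a=(p[0]+p[1]-p[2]-p[3]);ce=p.mean(0)
    return fit(c,m,uv4,[ce[0],ce[1],np.arctan2(a[1],a[0])])
E
python3 - <<'E'
from h import *
np.set_printoptions(precision=4,suppress=True)
c=shot('top')
f=lambda p:full(p,4.4,(270,75))
uv=f([(75,35),(427,65),(408,308),(46,277),(490,348),(473,553),(357,543)])
M=[(.195,.225,.09),(.195,-.03,.09),(.012,-.03,.09),(.012,.225,.09),(.012,-.1,.012),(-.142,-.1,.012),(-.142,-.015,.012)]
x,e=fit(c,M,uv,[.6,0,0]);print('cubby',x,e)
C,S=np.cos(x[2]),np.sin(x[2]);R=np.array([[C,-S],[S,C]])
W=lambda p:x[:2]+R@np.array(p)
print('pin',W((-.1,-.065)),'pivot',W((-.018,.06)), 'pivot px knob world', back(c,f((478,500)),.082), back(c,f((478,500)),.063))
d=np.array((-.1+.018,-.065-.06));print('bar ang cubby',np.linalg.norm(d),'knob pred',W(np.array((-.018,.06))+d/np.linalg.norm(d)*.182),'yaw bar',np.arctan2(d[1],d[0])+x[2])
g=lambda p:full(p,6,(160,145))
print('A',remote(c,g([(498,238),(440,272),(353,35),(312,62)]),.14))
print('B',remote(c,g([(340,495),(378,568),(578,385),(606,435)][1::-1]+[(606,435),(578,385)]),.14))
print('W',remote(c,g([(85,447),(38,375),(273,330),(238,273)]),.116))
print('coaster',back(c,(295,240),.008),'opener',back(c,(201,247),.004))
E
```

```text
cubby [ 0.6579 -0.0986 -0.0889] 0.3717490437510544
pin [ 0.5525 -0.1545] pivot [ 0.6453 -0.0373] pivot px knob world [[ 0.532  -0.1771  0.082 ]] [[ 0.5358 -0.1804  0.063 ]]
bar ang cubby 0.14949581933953873 knob pred [ 0.5324 -0.18  ] yaw bar -2.240288849883882
A (array([ 0.6018,  0.303 , -2.5339]), np.float64(0.7963061325141836))
B (array([0.429 , 0.2548, 2.0687]), np.float64(0.3623451616303534))
W (array([0.4886, 0.4273, 2.1155]), np.float64(0.6133735697486434))
coaster [[0.378  0.0775 0.008 ]] opener [[0.3532 0.3765 0.004 ]]
```

All three remotes are present. The cubby fit is consistent: the predicted knob is within 3 mm of the seen one. Next I move above the knob.

```bash
R='[2.045,-3.575,0],-0.1008'
python3 -m pendant '[[[2.04,-3.57,0],-0.101],[[2.04,-3.57,0],-0.101],[[2.04,-3.57,0],-0.101],[[2.04,-3.57,0],-0.101],[[2.04,-3.57,0],-0.101],[[2.04,-3.57,0],-0.101],[[2.04,-3.57,0],-0.101],[[2.04,-3.57,0],-0.101],[[2.04,-3.57,0],-0.101],[[2.04,-3.57,0],-0.101],[[2.04,-3.57,0],-0.101],[[2.04,-3.57,0],-0.101],[[2.04,-3.57,0],-0.101],[[2.04,-3.57,0],-0.101],[[2.04,-3.57,0],-0.101],[[2.04,-3.57,0],-0.101],[[2.04,-3.57,0],-0.101],[[2.04,-3.57,0],-0.101],[[2.04,-3.57,0],-0.101],[[2.04,-3.57,0],-0.101]]' 0.5 20
python3 -m pendant '[[[0,0,0],0],[[0,0,0],0],[[0,0,0],0]]'
```

```text
time_s: 1.82
ee_pos: [0.5316, -0.18, 0.2051]
eef_rot: [-3.141, 0.0, 0.89]
force: [0.9, 2.3, 0.8]
grip_width: 0.0472
grip_force: 0.0
time_s: 2.07
ee_pos: [0.5308, -0.1776, 0.205]
eef_rot: [-3.141, 0.0, 0.897]
force: [0.6, 0.1, -0.1]
grip_width: 0.047
grip_force: 0.0
```

Right on target. Next I descend to z 0.046 and grip the knob.

```bash
python3 -m pendant '[[[0.1,-0.1,-3],0],[[0,0,-3],0],[[0,0,-3],0],[[0,0,-3],0],[[0,0,-2],0],[[0,0,-1],0],[[0,0,-0.9],0],[[0,0,0],0],[[0,0,0],0]]'
python3 -m pendant '[[[0,0,0],0],[[0,0,0],0],[[0,0,0],0],[[0,0,0],0],[[0,0,0],0],[[0,0,0],0]]' 0 20
python3 - <<'E'
from h import *
c=shot('scene');p=proj(c,[[.53,-.18,.05]])[0].astype(int);im=c['color'][:,:,::-1][max(p[1]-60,0):p[1]+50,p[0]-60:p[0]+90]
cv2.imwrite('pics/g1.png',cv2.resize(im,None,fx=5,fy=5,interpolation=cv2.INTER_CUBIC))
E
```

```text
time_s: 2.82
ee_pos: [0.5325, -0.1788, 0.0475]
eef_rot: [3.14, -0.0, 0.897]
force: [-0.3, 0.5, -0.6]
grip_width: 0.0468
grip_force: 0.0
time_s: 3.32
ee_pos: [0.5322, -0.179, 0.0466]
eef_rot: [3.141, -0.0, 0.896]
force: [0.3, -0.2, -0.1]
grip_width: 0.0153
grip_force: 20.0
```

View pics/g1.png

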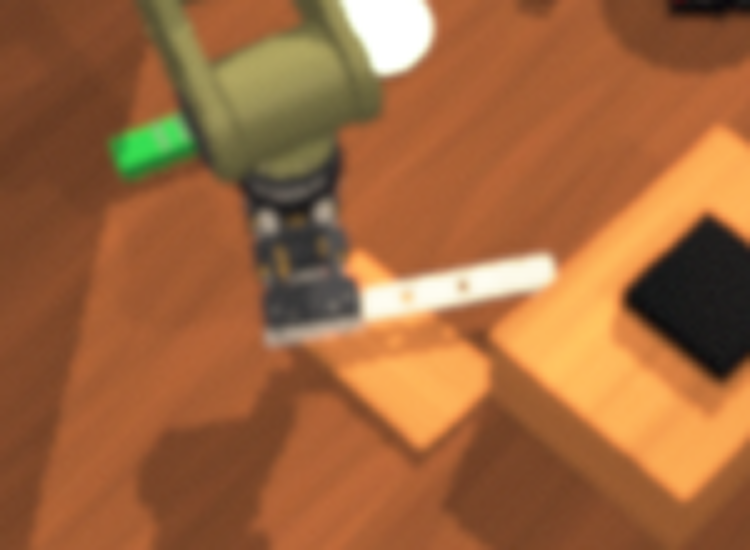

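The knob is gripped (opening 15.3 mm, close to the 16 mm diameter) within 1 mm of the prediction. Now I work out the swing path.

```bash
cat >> h.py <<'E'
CB=np.array([.6579,-.0986,-.0889])
def W(p):
    C,S=np.cos(CB[2]),np.sin(CB[2]);return CB[:2]+np.array([[C,-S],[S,C]])@np.array(p)
def knob(t,s,l):
    C,S=np.cos(t),np.sin(t);p=np.array([[C,-S],[S,C]])@np.array([-.018,.06]);a=np.arctan2(-.125,-.082)+t-s
    r=.182*np.cos(l)-.027*np.sin(l);xy=W(p+r*np.array([np.cos(a),np.sin(a)]))
    return np.r_[xy,.036+.182*np.sin(l)+.027*np.cos(l),a+CB[2]]
E
python3 - <<'E'
from h import *
np.set_printoptions(precision=2,suppress=True)
P=[knob(0,0,l) for l in np.linspace(0,.36,5)]+[knob(t,t/1.57*1.69,.36) for t in np.linspace(0,1.57,11)[1:]]+[knob(1.57,1.69,l) for l in np.linspace(.36,0,5)[1:]]
P=np.array(P)*[100,100,100,1];print(P);print(np.diff(P,axis=0))
E
```

```text
[[ 53.24 -18.     6.3   -2.24]
 [ 53.43 -17.75   7.92  -2.24]
 [ 53.72 -17.39   9.51  -2.24]
 [ 54.09 -16.91  11.06  -2.24]
 [ 54.55 -16.33  12.54  -2.24]
 [ 53.46 -16.49  12.54  -2.25]
 [ 52.42 -16.78  12.54  -2.26]
 [ 51.45 -17.21  12.54  -2.28]
 [ 50.59 -17.75  12.54  -2.29]
 [ 49.84 -18.4   12.54  -2.3 ]
 [ 49.22 -19.13  12.54  -2.31]
 [ 48.75 -19.92  12.54  -2.32]
 [ 48.42 -20.75  12.54  -2.34]
 [ 48.25 -21.6   12.54  -2.35]
 [ 48.23 -22.44  12.54  -2.36]
 [ 47.71 -22.96  11.06  -2.36]
 [ 47.28 -23.38   9.51  -2.36]
 [ 46.96 -23.71   7.92  -2.36]
 [ 46.73 -23.93   6.3   -2.36]]
[[ 0.2   0.25  1.62  0.  ]
 [ 0.29  0.36  1.59  0.  ]
 [ 0.37  0.47  1.54  0.  ]
 [ 0.46  0.58  1.48  0.  ]
 [-1.09 -0.15  0.   -0.01]
 [-1.04 -0.29  0.   -0.01]
 [-0.96 -0.43  0.   -0.01]
 [-0.86 -0.55  0.   -0.01]
 [-0.75 -0.65  0.   -0.01]
 [-0.62 -0.73  0.   -0.01]
 [-0.48 -0.79  0.   -0.01]
 [-0.33 -0.83  0.   -0.01]
 [-0.17 -0.85  0.   -0.01]
 [-0.02 -0.84  0.   -0.01]
 [-0.52 -0.52 -1.48  0.  ]
 [-0.43 -0.42 -1.54  0.  ]
 [-0.33 -0.32 -1.59  0.  ]
 [-0.22 -0.22 -1.62  0.  ]]
```

```bash
python3 -m pendant '[[[0.1,0.12,0.81],0],[[0.1,0.13,0.81],0],[[0.14,0.18,0.8],0],[[0.15,0.18,0.79],0],[[0.18,0.23,0.77],0],[[0.19,0.24,0.77],0],[[0.23,0.29,0.74],0],[[0.23,0.29,0.74],0],[[0,0,0],0],[[0,0,0],0]]'
python3 -m pendant '[[[-0.55,-0.08,0],-0.006],[[-0.54,-0.07,0],-0.006],[[-0.52,-0.14,0],-0.006],[[-0.52,-0.15,0],-0.006],[[-0.48,-0.21,0],-0.006],[[-0.48,-0.22,0],-0.006],[[-0.43,-0.27,0],-0.006],[[-0.43,-0.28,0],-0.006],[[-0.38,-0.32,0],-0.006],[[-0.37,-0.33,0],-0.006],[[-0.31,-0.36,0],-0.006],[[-0.31,-0.37,0],-0.006],[[-0.24,-0.39,0],-0.006],[[-0.24,-0.4,0],-0.006],[[-0.17,-0.41,0],-0.006],[[-0.16,-0.42,0],-0.006],[[-0.09,-0.42,0],-0.006],[[-0.08,-0.43,0],-0.006],[[-0.01,-0.42,0],-0.006],[[-0.01,-0.42,0],-0.006]]'
python3 -m pendant '[[[0,0,0],0],[[0,0,0],0],[[0,0,0],0]]'
python3 - <<'E'
from h import *
c=shot('top','top1.png');a=c['color'][:,:,::-1][75:275,160:400]
cv2.imwrite('pics/t1.png',cv2.resize(a,None,fx=3,fy=3,interpolation=cv2.INTER_CUBIC))
E
```

```text
time_s: 4.2
ee_pos: [0.5456, -0.1623, 0.1091]
eef_rot: [3.141, -0.0, 0.896]
force: [0.2, -0.0, -0.2]
grip_width: 0.0156
grip_force: 20.0
time_s: 5.87
ee_pos: [0.4822, -0.2238, 0.1087]
eef_rot: [-3.142, -0.0, 0.775]
force: [3.6, 3.4, -2.6]
grip_width: 0.0152
grip_force: 20.0
time_s: 6.12
ee_pos: [0.4821, -0.2236, 0.1088]
eef_rot: [3.141, 0.0, 0.776]
force: [-0.2, -0.9, 0.0]
grip_width: 0.0154
grip_force: 20.0
```

View pics/t1.png

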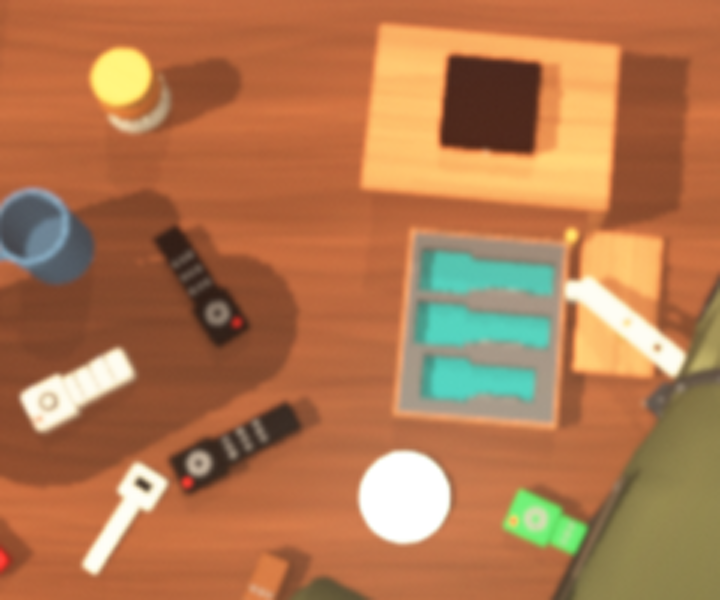

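The tray stands open with its three pockets (white pocket nearest the robot, bar pointing down-right). Now I lower the stay over the pin.

```bash
python3 -m pendant '[[[-0.26,-0.26,-0.74],0],[[-0.26,-0.26,-0.74],0],[[-0.22,-0.21,-0.77],0],[[-0.21,-0.21,-0.77],0],[[-0.17,-0.16,-0.79],0],[[-0.16,-0.16,-0.8],0],[[-0.11,-0.11,-0.81],0],[[-0.11,-0.11,-0.81],0],[[0,0,0],0],[[0,0,0],0]]'
```

```text
time_s: 7.0
ee_pos: [0.467, -0.2383, 0.0462]
eef_rot: [-3.141, 0.0, 0.776]
force: [-1.4, -0.5, 1.5]
grip_width: 0.0154
grip_force: 20.0
```

```bash
python3 -m pendant '[[[0,0,0],0],[[0,0,0],0],[[0,0,0],0],[[0,0,2],0],[[0,0,3],0],[[0,0,4],0],[[0,0,4],0],[[0,0,3],0]]' 0.6
python3 -m pendant '[[[-0.25,3.5,0],0.093],[[-0.25,3.5,0],0.093],[[-0.25,3.5,0],0.093],[[-0.25,3.5,0],0.093],[[-0.25,3.5,0],0.093],[[-0.25,3.5,0],0.093],[[-0.25,3.5,0],0.093],[[-0.25,3.5,0],0.093],[[-0.25,3.5,0],0.093],[[-0.25,3.5,0],0.093],[[-0.25,3.5,0],0.093],[[-0.25,3.5,0],0.093],[[-0.25,3.5,0],0.093],[[-0.25,3.5,0],0.093],[[0,0,0],0],[[0,0,0],0]]'
python3 - <<'E'
from h import *
c=shot('top','top2.png');a=c['color'][:,:,::-1][75:275,160:400]
cv2.imwrite('pics/t2.png',cv2.resize(a,None,fx=3,fy=3,interpolation=cv2.INTER_CUBIC))
for y in (.05,.108,.166): print(W((-y,.088)))
print('remote yaw in pocket',1.5708+CB[2])
E
```

```text
time_s: 7.67
ee_pos: [0.4674, -0.2383, 0.21]
eef_rot: [3.139, -0.001, 0.776]
force: [0.6, 0.1, 0.6]
grip_width: 0.0563
grip_force: 0.0
time_s: 9.0
ee_pos: [0.4316, 0.2529, 0.2063]
eef_rot: [-3.141, 0.0, 2.08]
force: [0.4, -0.8, 0.2]
grip_width: 0.0564
grip_force: 0.0
[ 0.61591035 -0.00650836]
[ 0.55813939 -0.00135895]
[0.50036843 0.00379046]
remote yaw in pocket 1.4819
```

View pics/t2.png

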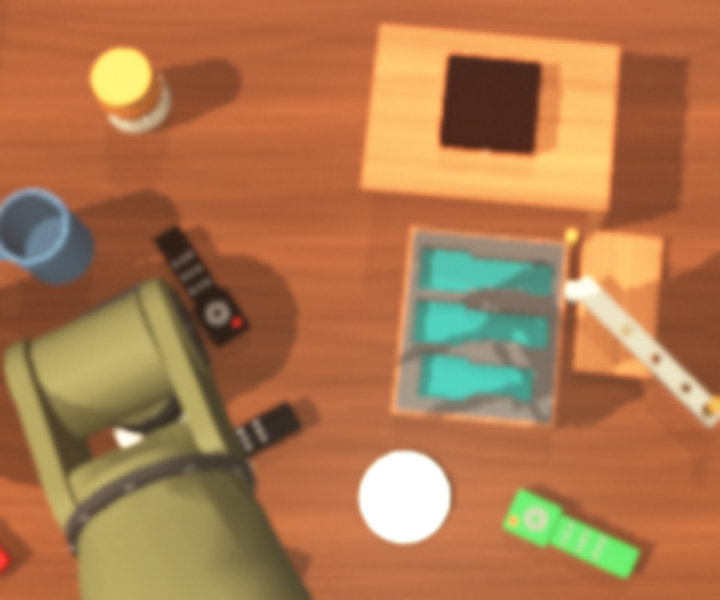

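Tray pinned open, it seems: the first hole (627,330) looks filled while the other two look dark. A numeric check of that, then the descent on remote B, which the picture shows unmoved.

```bash
python3 - <<'E'
from h import *
c=shot('top')
w=W((-.1,-.065));print('pin top px (t2 crop)',(proj(c,[[*w,.045],[*w,.038]])-[160,75])*3+1)
p=W((-.06,-.018));print('pivot',(proj(c,[*p,.038])-[160,75])*3+1)
k=knob(1.57,1.69,0);print('knobtop',(proj(c,[k[0],k[1],.076])-[160,75])*3+1)
M=[(-.208,.172),(-.208,.004),(-.008,.172),(-.008,.004)]
print('tray corners',(proj(c,[[*W(m),.028] for m in M])-[160,75])*3+1)
E
python3 -m pendant '[[[-0.25,0.2,-4],-0.01],[[0,0,-4],0],[[0,0,-4],0],[[0,0,-4],0],[[0,0,-2],0],[[0,0,-1.2],0],[[0,0,0],0],[[0,0,0],0]]'
python3 -m pendant '[[[0,0,0],0],[[0,0,0],0],[[0,0,0],0],[[0,0,0],0],[[0,0,0],0],[[0,0,0],0]]' 0 40
```

```text
pin top px (t2 crop) [[627.87972418 328.39116732]
 [626.91844476 329.77939413]]
pivot [[585.53480535 288.9137017 ]]
knobtop [[717.25125109 404.99429828]]
tray corners [[393.33256656 410.62171544]
 [552.76545175 425.87471036]
 [413.03233562 228.0849733 ]
 [567.88549352 242.65175177]]
time_s: 9.77
ee_pos: [0.4299, 0.2528, 0.0147]
eef_rot: [-3.141, 0.0, 2.066]
force: [0.2, 0.5, -0.1]
grip_width: 0.0564
grip_force: 0.0
time_s: 10.27
ee_pos: [0.43, 0.2539, 0.0151]
eef_rot: [3.14, 0.0, 2.068]
force: [0.2, -1.5, 6.8]
grip_width: 0.0314
grip_force: 40.0
```

Stay seated: the predicted pin and knob pixels match the picture to 2 px. B is gripped, so I lift it and carry it to above pocket 1.

```bash
python3 -m pendant '[[[0,0,2],0],[[0,0,3],0],[[0,0,2],0],[[0,0,0],0]]'
python3 -m pendant '[[[1.86,-2.62,0],-0.0586],[[1.86,-2.62,0],-0.0586],[[1.86,-2.62,0],-0.0586],[[1.86,-2.62,0],-0.0586],[[1.86,-2.62,0],-0.0586],[[1.86,-2.62,0],-0.0586],[[1.86,-2.62,0],-0.0586],[[1.86,-2.62,0],-0.0586],[[1.86,-2.62,0],-0.0586],[[1.86,-2.62,0],-0.0586],[[0,0,0],0],[[0,0,0],0],[[0,0,0],0]]'
```

```text
time_s: 10.6
ee_pos: [0.4312, 0.2546, 0.0883]
eef_rot: [3.136, 0.0, 2.068]
force: [1.0, 0.3, 0.1]
grip_width: 0.0316
grip_force: 40.0
time_s: 11.68
ee_pos: [0.615, -0.0079, 0.0833]
eef_rot: [-3.14, -0.0, 1.482]
force: [-0.5, 0.1, -0.1]
grip_width: 0.0312
grip_force: 40.0
```

```bash
python3 -m pendant '[[[0.08,0,-2],0],[[0,0,-1.5],0],[[0,0,-0.5],0],[[0,0,0],0],[[0,0,0],0]]'
python3 -m pendant '[[[0,0,-0.3],0],[[0,0,-0.2],0],[[0,0,0],0],[[0,0,0],0]]'
python3 -m pendant '[[[0,0,-0.3],0],[[0,0,-0.2],0],[[0,0,0],0],[[0,0,0],0]]'
```

```text
time_s: 12.1
ee_pos: [0.6164, -0.0076, 0.0449]
eef_rot: [3.141, -0.0, 1.483]
force: [0.6, 0.3, -0.8]
grip_width: 0.0314
grip_force: 40.0
time_s: 12.43
ee_pos: [0.6169, -0.0084, 0.0401]
eef_rot: [3.14, -0.0, 1.482]
force: [0.7, -1.5, 4.1]
grip_width: 0.0312
grip_force: 40.0
time_s: 12.77
ee_pos: [0.6176, -0.0084, 0.0364]
eef_rot: [3.138, -0.0, 1.482]
force: [-0.4, -2.4, 14.9]
grip_width: 0.0311
grip_force: 40.0
```

```bash
python3 -m pendant '[[[-0.15,0.1,0],0],[[0,0,0],0],[[0,0,0],0]]'
python3 -m pendant '[[[0,0,-0.2],0],[[0,0,-0.2],0],[[0,0,0],0],[[0,0,0],0]]'
```

```text
time_s: 13.02
ee_pos: [0.6166, -0.0081, 0.0365]
eef_rot: [3.137, 0.001, 1.482]
force: [2.4, -6.0, 12.6]
grip_width: 0.0313
grip_force: 40.0
time_s: 13.35
ee_pos: [0.6186, -0.0076, 0.0358]
eef_rot: [3.131, -0.0, 1.481]
force: [0.0, -1.6, 37.3]
grip_width: 0.0314
grip_force: 40.1
```

The remote jams (37 N), so I back off and look.

```bash
python3 -m pendant '[[[-0.1,0,0.5],0],[[0,0,0.3],0],[[0,0,0],0],[[0,0,0],0]]'
python3 - <<'E'
from h import *
ims=[]
for n in('scene','top'):
    c=shot(n);p=proj(c,[[.6,0,.03]])[0].astype(int);im=c['color'][:,:,::-1][p[1]-40:p[1]+50,p[0]-45:p[0]+45]
    ims.append(cv2.resize(im,None,fx=4.4,fy=4.4,interpolation=cv2.INTER_CUBIC))
cv2.imwrite('pics/j.png',np.hstack(ims))
E
```

```text
time_s: 13.68
ee_pos: [0.6139, -0.0072, 0.0383]
eef_rot: [-3.142, 0.0, 1.482]
force: [2.2, -1.1, 0.7]
grip_width: 0.0312
grip_force: 39.9
```

View pics/j.png

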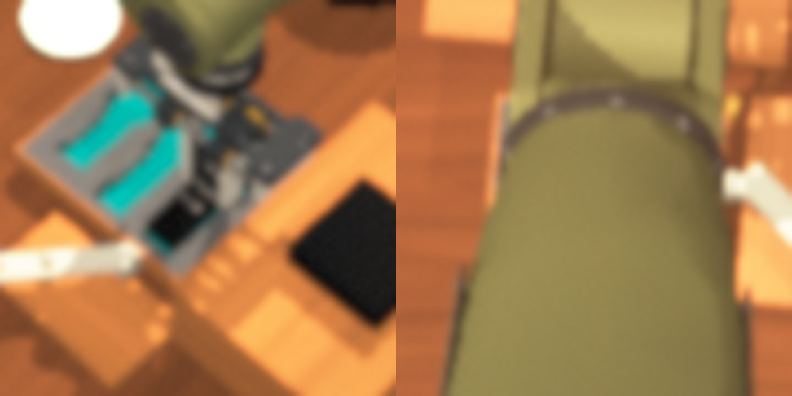

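```bash
python3 -m pendant '[[[0,0,0],0],[[0,0,0],0],[[0,0,0],0],[[0,0,1],0],[[0,0,3],0],[[0,0,4],0],[[0,0,4],0],[[-2,4,0],0],[[-2,4,0],0],[[-1,4,0],0],[[-1,4,0],0],[[-1,4,0],0],[[0,4,0],0],[[0,0,0],0]]' 0.45
python3 - <<'E'
from h import *
c=shot('top','top3.png');a=c['color'][:,:,::-1][140:225,285:375]
cv2.imwrite('pics/p3.png',cv2.resize(a,None,fx=7,fy=7,interpolation=cv2.INTER_CUBIC)[:595])
E
```

```text
time_s: 14.95
ee_pos: [0.5454, 0.233, 0.1593]
eef_rot: [3.141, -0.001, 1.487]
force: [-0.1, -0.0, -0.4]
grip_width: 0.0424
grip_force: 0.0
```

View pics/p3.png

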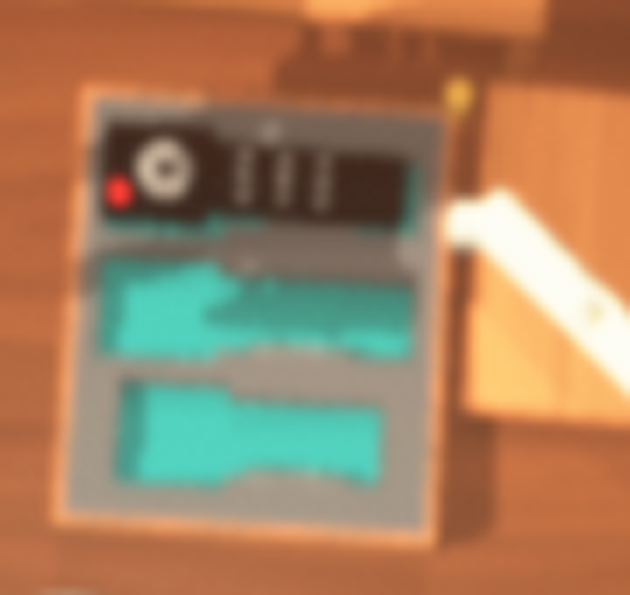

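The picture shows remote B in pocket 1, shifted toward the head end: there is a gap at the tail (410,190), and foam lips show on the lower side of each tail slot. I'll measure its offset from the pocket.

Run:
```python
from h import *
np.set_printoptions(precision=4,suppress=True)
c=shot('top');g=lambda p:full(p,7,(285,140))
for z in(.038,.044):
  x,e=remote(c,g([(101,222),(104,122),(405,230),(411,155)]),.14,z);print(z,x,e)
print('tray fit',fit(c,[(-.208,.172,.028),(-.208,.004,.028),(-.008,.172,.028),(-.008,.004,.028)],g([(55,524),(437,547),(85,88),(443,115)]),CB))
for i,p in(('p2',[(98,357),(104,258),(410,357),(414,285)]),):
  m=[(.072,.024,.028),(.072,-.024,.028),(-.072,.018,.028),(-.072,-.018,.028)]
  print(i,fit(c,m,g(p),[.558,-.001,1.48]), W((-.108,.088)))
print('p1',W((-.05,.088)))
# red dot check on full z
```

```text
0.038 [ 0.6133 -0.0033  1.5113] 0.3925336054159984
0.044 [ 0.6117 -0.0032  1.5113] 0.390884656998544
tray fit (array([ 0.6571, -0.0967, -0.0466]), np.float64(0.5676341973452228))
p2 (array([ 0.5539, -0.0044,  1.5329]), np.float64(0.3378637336276634)) [ 0.5581 -0.0014]
p1 [ 0.6159 -0.0065]
```

The tray has rotated within the pin's play (about 1.61), and B sits about 3 mm too far toward the head end, so it catches the pocket wall. I'll regrip, lift a little, shift back 3 mm and insert again.

```bash
python3 -m pendant '[[[1,-4,0],0.02],[[1,-4,0],0],[[1,-4,0],0],[[1,-4,0],0],[[1,-4,0],0],[[1.7,-4,0],0],[[0,0,0],0],[[0,0,0],0]]' 0.5
python3 - <<'E'
from h import *
print(ctrl.get_obs()['ee_pos'])
E
```

```text
time_s: 15.72
ee_pos: [0.6129, -0.0144, 0.1584]
eef_rot: [-3.141, 0.0, 1.497]
force: [-1.2, 0.1, -0.2]
grip_width: 0.0469
grip_force: 0.0
[ 0.612866   -0.01435028  0.15842934]
```

```bash
python3 -m pendant '[[[0,0.6,-4],0.012],[[0,0,-4],0],[[0,0,-3],0],[[0,0,-1],0],[[0,0,0],0],[[0,0,0],0]]'
python3 -m pendant '[[[0,0,0],0],[[0,0,0],0],[[0,0,0],0],[[0,0,0],0],[[0,0,0],0]]' 0 40
python3 -m pendant '[[[0,0,0.6],0],[[0,0,0.5],0],[[0,-0.3,0],0.01],[[0,0,0],0],[[0,0,0],0]]'
python3 -m pendant '[[[0.1,0,-0.4],0.01],[[0,0,-0.3],0],[[0,0,-0.2],0],[[0,0,0],0],[[0,0,0],0]]'
```

```text
time_s: 16.22
ee_pos: [0.6135, -0.0049, 0.0399]
eef_rot: [3.14, -0.0, 1.514]
force: [0.8, 0.3, 1.0]
grip_width: 0.0469
grip_force: 0.0
time_s: 16.63
ee_pos: [0.6137, -0.0051, 0.0397]
eef_rot: [3.139, -0.0, 1.514]
force: [0.4, -0.1, 7.6]
grip_width: 0.0312
grip_force: 40.0
time_s: 17.05
ee_pos: [0.6128, -0.0083, 0.0493]
eef_rot: [-3.141, 0.0, 1.524]
force: [-0.5, -0.6, -0.6]
grip_width: 0.031
grip_force: 40.0
time_s: 17.47
ee_pos: [0.6136, -0.0082, 0.04]
eef_rot: [-3.14, 0.0, 1.534]
force: [-3.5, -0.7, -0.7]
grip_width: 0.0312
grip_force: 40.1
```

```bash
python3 -m pendant '[[[0,0,-0.3],0],[[0,0,0],0],[[0,0,0],0]]'
python3 -m pendant '[[[0,0,-0.3],0],[[0,0,0],0],[[0,0,0],0]]'
```

```text
time_s: 17.72
ee_pos: [0.6137, -0.0081, 0.0373]
eef_rot: [-3.141, -0.0, 1.534]
force: [-4.5, 1.1, -0.4]
grip_width: 0.0313
grip_force: 40.2
time_s: 17.97
ee_pos: [0.6141, -0.0078, 0.0346]
eef_rot: [3.141, -0.0, 1.534]
force: [-2.5, 3.7, 0.7]
grip_width: 0.0312
grip_force: 39.9
```

```bash
python3 -m pendant '[[[0,0.05,-0.3],0],[[0,0,0],0],[[0,0,0],0]]'
python3 -m pendant '[[[0,0,-0.2],0],[[0,0,0],0],[[0,0,0],0]]'
```

```text
time_s: 18.22
ee_pos: [0.6152, -0.0074, 0.0332]
eef_rot: [3.138, -0.0, 1.534]
force: [-3.6, 2.1, 12.2]
grip_width: 0.0313
grip_force: 40.1
time_s: 18.47
ee_pos: [0.6161, -0.0072, 0.0328]
eef_rot: [3.136, -0.001, 1.534]
force: [-5.8, 5.4, 25.4]
grip_width: 0.0311
grip_force: 40.1
```

```bash
python3 -m pendant '[[[-0.1,0,0.3],0],[[0,0,0],0],[[0,0,0],0]]' 0.45
python3 -m pendant '[[[0,0,1.5],0],[[0,0,1.5],0],[[0,0,0],0],[[0,0,0],0]]'
python3 -m pendant '[[[0,0.2,0],0],[[0,0,0],0],[[0,0,0],0],[[0,0,0],0],[[0,0,-1.5],0],[[0,0,-0.6],0],[[0,0,-0.3],0],[[0,0,0],0],[[0,0,0],0]]' 0 40
```

```text
time_s: 18.72
ee_pos: [0.6133, -0.0077, 0.0326]
eef_rot: [3.141, 0.0, 1.534]
force: [0.2, -0.4, -0.6]
grip_width: 0.0423
grip_force: 0.0
time_s: 19.05
ee_pos: [0.6133, -0.0077, 0.0624]
eef_rot: [3.14, 0.0, 1.534]
force: [-0.0, 0.9, -0.7]
grip_width: 0.0423
grip_force: 0.0
time_s: 19.8
ee_pos: [0.613, -0.0056, 0.0384]
eef_rot: [-3.141, 0.0, 1.534]
force: [-0.4, -0.2, -0.4]
grip_width: 0.0006
grip_force: 0.0
```

```bash
python3 -m pendant '[[[0,0,-0.2],0],[[0,0,-0.2],0],[[0,0,0],0],[[0,0,0],0]]'
python3 -m pendant '[[[0,0,1.5],0],[[-0.2,-3.5,0],0],[[-0.1,-1.5,0],0],[[0,0,-1],0],[[0,0,-0.5],0],[[0,0,0],0],[[0,0,0],0]]'
```

```text
time_s: 20.13
ee_pos: [0.6151, -0.0047, 0.0381]
eef_rot: [3.136, -0.001, 1.534]
force: [-3.3, 7.5, 26.4]
grip_width: 0.0004
grip_force: 13.5
time_s: 20.72
ee_pos: [0.6127, -0.0556, 0.038]
eef_rot: [3.134, 0.001, 1.533]
force: [-1.9, -1.8, 31.6]
grip_width: 0.0004
grip_force: 16.4
```

B's top is at 0.038 at both its centre and tail, so it is fully seated. Next I raise the arm clear and re-measure A and the white one by silhouette fit.

```bash
python3 -m pendant '[[[0,0,4],0],[[0,0,4],0],[[0,0,4],0],[[0,0,4],0],[[-2.5,2.5,0],0.07],[[-2.5,2.5,0],0.07],[[-2.5,2.5,0],0.07],[[-2.5,2.5,0],0.07],[[-2.5,2.5,0],0.07],[[-2.5,2.5,0],0.07],[[0,0,0],0],[[0,0,0],0]]' 0.6
cat >> h.py <<'E'
from scipy.optimize import minimize
def sil(c,x,L,z0=0.,box=None,S=4):
    xh=.02 if L==.14 else .012;h=L/2;u0,v0,u1,v1=box;m=np.zeros(((v1-v0)*S,(u1-u0)*S),np.uint8)
    C,Sn=np.cos(x[2]),np.sin(x[2])
    for a,b,w in((xh,h,.022),(-h,xh,.016)):
        P=np.array([(x[0]+C*p-Sn*q,x[1]+Sn*p+C*q,z) for p in(a,b) for q in(-w,w) for z in(z0,z0+.022)])
        uv=((proj(c,P)-[u0,v0]+.5)*S-.5);cv2.fillConvexPoly(m,np.round(cv2.convexHull(uv.astype(np.float32))*16).astype(np.int32),1,shift=4)
    return m
def silfit(c,x0,L,black,z0=0.,S=4):
    im=c['color'];p=proj(c,[x0[0],x0[1],.02])[0].astype(int);r=32;box=(p[0]-r,p[1]-r,p[0]+r,p[1]+r)
    g=cv2.resize(im[box[1]:box[3],box[0]:box[2]],None,fx=S,fy=S,interpolation=cv2.INTER_CUBIC).astype(int)
    M=(g.max(2)<75) if black else (g.min(2)>150)
    M=cv2.morphologyEx(M.astype(np.uint8),cv2.MORPH_CLOSE,np.ones((15,15)))
    n,lab,st,_=cv2.connectedComponentsWithStats(M);near=sil(c,x0,L,z0,box)
    k=max(range(1,n),key=lambda i:((lab==i)&(near>0)).sum());M=lab==k
    f=lambda x:1-(M&(sil(c,x,L,z0,box)>0)).sum()/(M|(sil(c,x,L,z0,box)>0)).sum()
    s=np.array(x0);r=minimize(f,s,method='Nelder-Mead',options=dict(initial_simplex=[s,s+[.008,0,0],s+[0,.008,0],s+[0,0,.1]],xatol=1e-5))
    return r.x,1-r.fun
E
python3 - <<'E'
from h import *
np.set_printoptions(precision=4,suppress=True)
c=shot('top','top4.png')
print('A',silfit(c,[.602,.303,-2.534],.14,1));print('W',silfit(c,[.4886,.4273,2.1155],.116,0))
c['color']=cv2.imread('pics/top0.png')[:,:,::-1]
print('B0',silfit(c,[.429,.2548,2.069],.14,1));print('A0',silfit(c,[.602,.303,-2.534],.14,1));print('W0',silfit(c,[.4886,.4273,2.1155],.116,0))
c['color']=cv2.imread('pics/top4.png')[:,:,::-1]
print('B',silfit(c,[.613,-.0065,1.533],.14,1,.016))
E
```

```text
time_s: 21.72
ee_pos: [0.4592, 0.0957, 0.194]
eef_rot: [-3.141, -0.0, 1.956]
force: [0.3, -1.0, 0.8]
grip_width: 0.0566
grip_force: 0.0
A (array([ 0.6057,  0.3072, -2.5263]), np.float64(0.6031376394165952))
W (array([0.4909, 0.4323, 2.0831]), np.float64(0.918553734517703))
B0 (array([0.436 , 0.25  , 2.0837]), np.float64(0.4534087202348591))
A0 (array([ 0.6057,  0.3072, -2.5263]), np.float64(0.595416104914818))
W0 (array([0.4909, 0.4323, 2.0831]), np.float64(0.9199299386963593))
B (array([ 0.606 , -0.0071,  1.7263]), np.float64(0.12731685789938219))
```

```bash
sed -i 's/black,z0=0.,S=4):/black,z0=0.,S=4,th=100):/; s/g.max(2)<75/g.max(2)<th/; s/g.min(2)>150/g.min(2)>th/' h.py
python3 - <<'E'
from h import *
np.set_printoptions(precision=4,suppress=True)
c=shot('top')
for th in(85,95,105,115): print(th,'A',silfit(c,[.602,.303,-2.534],.14,1,th=th),'B',silfit(c,[.613,-.0065,1.533],.14,1,.016,th=th))
for th in(130,150,170,190): print(th,'W',silfit(c,[.4886,.4273,2.1155],.116,0,th=th))
d=cv2.imread('pics/top0.png')[:,:,::-1];c['color']=d
for th in(85,95,105,115): print(th,'B0',silfit(c,[.429,.2548,2.069],.14,1,th=th))
print(d[170,226],d[173,222],d[223,239], d[165,240],d[160,205])
E
```

```text
85 A (array([ 0.6058,  0.3077, -2.5253]), np.float64(0.7364037236648702)) B (array([ 0.6207, -0.009 ,  1.4097]), np.float64(0.460352422907489))
95 A (array([ 0.6044,  0.3062, -2.5328]), np.float64(0.8280014596764383)) B (array([ 0.6212, -0.0039,  1.4331]), np.float64(0.6641741807785353))
105 A (array([ 0.6051,  0.3063, -2.5477]), np.float64(0.9539208718313196)) B (array([ 0.6216, -0.0044,  1.4593]), np.float64(0.7397364695633235))
115 A (array([ 0.6047,  0.3058, -2.542 ]), np.float64(0.9225438694534481)) B (array([ 0.6216, -0.0055,  1.4435]), np.float64(0.7588381228033906))
130 W (array([0.4911, 0.4317, 2.079 ]), np.float64(0.9689016046771987))
150 W (array([0.4907, 0.4322, 2.0672]), np.float64(0.9180737961225766))
170 W (array([0.4904, 0.4316, 2.0781]), np.float64(0.860130227898823))
190 W (array([0.4891, 0.4318, 2.0525]), np.float64(0.7970813938860234))
85 B0 (array([0.4308, 0.2531, 2.051 ]), np.float64(0.5460884724340815))
95 B0 (array([0.4296, 0.2555, 2.0518]), np.float64(0.6630695443645084))
105 B0 (array([0.43  , 0.2555, 2.066 ]), np.float64(0.7340494791666666))
115 B0 (array([0.4293, 0.2562, 2.0677]), np.float64(0.7995466321243523))
[92 74 64] [105  63  42] [67 51 42] [140  76  46] [145  79  47]
```

A and the white one have not moved (A about (0.605,0.306), white about (0.491,0.4317,yaw 2.08)). Next is the white one.

```bash
python3 -m pendant '[[[0.35,3.72,0],0.013],[[0.35,3.72,0],0.013],[[0.35,3.72,0],0.013],[[0.35,3.72,0],0.013],[[0.35,3.72,0],0.013],[[0.35,3.72,0],0.013],[[0.35,3.72,0],0.013],[[0.35,3.72,0],0.013],[[0.4,3.8,0],0.019],[[0,0,0],0],[[0,0,0],0],[[0,0,0],0]]'
```

```text
time_s: 22.82
ee_pos: [0.4926, 0.4291, 0.1934]
eef_rot: [-3.14, 0.0, 2.075]
force: [0.2, -0.6, 0.8]
grip_width: 0.0569
grip_force: 0.0
```

```bash
python3 -m pendant '[[[0,0,-4],0],[[0,0,-4],0],[[0,0,-4],0],[[0,0,-3],0],[[0,0,0],0],[[0,0,0],0]]'
```

```text
time_s: 23.32
ee_pos: [0.4923, 0.4287, 0.0444]
eef_rot: [-3.14, 0.0, 2.075]
force: [0.8, -0.0, 1.6]
grip_width: 0.0562
grip_force: 0.0
```

```bash
python3 -m pendant '[[[0,0,-2],0],[[0,0,-1],0],[[0,0,0],0],[[0,0,0],0]]'
python3 -m pendant '[[[0,0,0],0],[[0,0,0],0],[[0,0,0],0],[[0,0,0],0],[[0,0,0],0],[[0,0,0],0]]' 0 40
python3 -m pendant '[[[0,0,2],0],[[0,0,3],0],[[0,0,2],0],[[0,0,0],0],[[0,0,0],0]]'
python3 - <<'E'
from h import *
np.set_printoptions(precision=4,suppress=True)
c=shot('top','top5.png')
a=c['color'][:,:,::-1][140:225,285:375]
cv2.imwrite('pics/p5.png',cv2.resize(a,None,fx=7,fy=7,interpolation=cv2.INTER_CUBIC))
E
```

```text
time_s: 23.65
ee_pos: [0.4925, 0.4301, 0.0159]
eef_rot: [3.14, -0.0, 2.076]
force: [-0.2, 0.2, 0.3]
grip_width: 0.0564
grip_force: 0.0
time_s: 24.15
ee_pos: [0.4921, 0.4301, 0.015]
eef_rot: [3.141, -0.0, 2.077]
force: [-1.4, -1.4, 4.8]
grip_width: 0.0316
grip_force: 40.0
time_s: 24.57
ee_pos: [0.4922, 0.4302, 0.0848]
eef_rot: [3.14, -0.0, 2.077]
force: [0.3, 0.4, -3.1]
grip_width: 0.0312
grip_force: 40.0
```

View pics/p5.png

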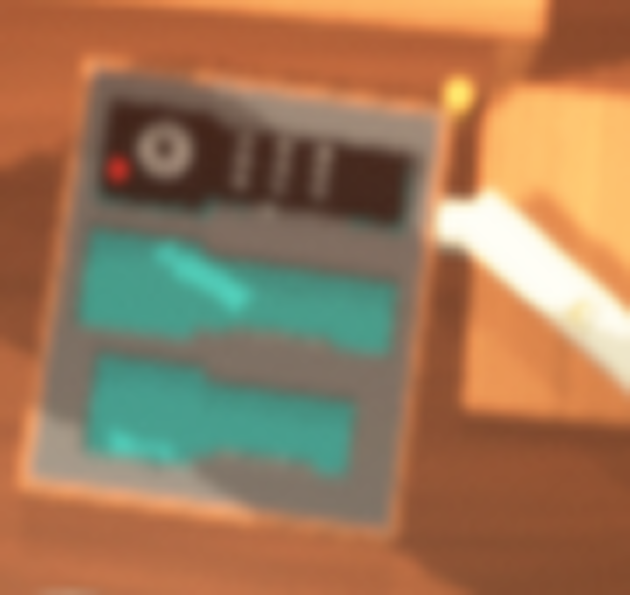

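B is seated. The tray has swung the other way within the pin's play, so I fit its angle about the hinge and derive the pocket targets from that.

```bash
cat >> h.py <<'E'
def trayfit(c,uv,CBx=None):
    # uv: near-left, near-right, far-left, far-right corner pixels
    m=[(.172,.208),(.004,.208),(.172,.008),(.004,.008)]
    def w(t,p):
        C,S=np.cos(t),np.sin(t);return W((C*p[0]-S*p[1],S*p[0]+C*p[1]))
    r=least_squares(lambda t:(proj(c,[[*w(t[0],p),.028] for p in m])-uv).ravel(),[1.57]);t=r.x[0]
    return t,np.sqrt((r.fun**2).mean()),r.fun,[w(t,(.088,y)) for y in(.05,.108,.166)],t+CB[2]
E
python3 - <<'E'
from h import *
np.set_printoptions(precision=4,suppress=True)
c=shot('top');g=lambda p:full(p,7,(285,140))
print(trayfit(c,g([(22,490),(393,540),(85,60),(443,105)])))
print(trayfit(c,g([(55,524),(437,547),(85,88),(443,115)])))
x,e=remote(c,g([(100,195),(108,98),(400,222),(411,152)]),.14,.038);print('B',x,e)
p=W((-.1,-.065));print(p)
E
```

```text
(np.float64(1.525850120148574), np.float64(0.6808219076779031), array([ 0.4377, -0.7914,  0.2609, -0.4936,  0.8205,  0.2672,  1.    ,
        0.9131]), [array([ 0.6201, -0.0047]), array([0.5626, 0.003 ]), array([0.5051, 0.0108])], np.float64(1.436950120148574))
(np.float64(1.609544878205253), np.float64(0.7110824524025083), array([ 0.7176, -0.5998, -0.5268, -0.8468,  0.5512,  0.5308,  1.1973,
       -0.3961]), [array([ 0.6124, -0.0082]), array([ 0.5544, -0.0053]), array([ 0.4965, -0.0024])], np.float64(1.520644878205253))
B [ 0.6206 -0.003   1.4433] 0.3200396580594441
[ 0.5525 -0.1545]
```

```bash
python3 -m pendant '[[[0.133,-3.83,0],-0.058],[[0.133,-3.83,0],-0.058],[[0.133,-3.83,0],-0.058],[[0.133,-3.83,0],-0.058],[[0.133,-3.83,0],-0.058],[[0.133,-3.83,0],-0.058],[[0.133,-3.83,0],-0.058],[[0.133,-3.83,0],-0.058],[[0.133,-3.83,0],-0.058],[[0.133,-3.83,0],-0.058],[[0.133,-3.83,0],-0.06],[[0,0,0],0],[[0,0,0],0],[[0,0,0],0]]'
```

```text
time_s: 25.83
ee_pos: [0.5061, 0.009, 0.0835]
eef_rot: [-3.14, -0.0, 1.437]
force: [-0.0, 0.1, -2.0]
grip_width: 0.0318
grip_force: 40.0
```

```bash
python3 -m pendant '[[[0.07,0,-2],0],[[0,0,-1.5],0],[[0,0,-0.5],0],[[0,0,0],0],[[0,0,0],0]]'
python3 -m pendant '[[[0,0,-0.3],0],[[0,0,-0.1],0],[[0,0,0],0],[[0,0,0],0]]'
python3 -m pendant '[[[0,0,-0.3],0],[[0,0,0],0],[[0,0,0],0]]'
```

```text
time_s: 26.25
ee_pos: [0.5073, 0.0095, 0.0446]
eef_rot: [-3.141, -0.0, 1.438]
force: [0.8, -0.8, -1.5]
grip_width: 0.0315
grip_force: 40.0
time_s: 26.58
ee_pos: [0.508, 0.0094, 0.0424]
eef_rot: [3.139, -0.001, 1.437]
force: [-7.3, 4.7, 15.5]
grip_width: 0.0318
grip_force: 40.1
time_s: 26.83
ee_pos: [0.5081, 0.0098, 0.0401]
eef_rot: [3.139, -0.002, 1.437]
force: [-11.9, 8.4, 25.8]
grip_width: 0.0315
grip_force: 40.6
```

Contact forces say the remote is too far +x and -y. I ease up and shift.

```bash
python3 -m pendant '[[[0,0,0.6],0],[[-0.2,0.15,0],0],[[0,0,0],0],[[0,0,0],0]]'
python3 -m pendant '[[[0,0,-0.4],0],[[0,0,-0.2],0],[[0,0,0],0],[[0,0,0],0]]'
python3 -m pendant '[[[0,0,-0.2],0],[[0,0,0],0],[[0,0,0],0]]'
```

```text
time_s: 27.17
ee_pos: [0.5052, 0.0103, 0.0434]
eef_rot: [3.141, 0.0, 1.437]
force: [0.3, -0.2, -1.6]
grip_width: 0.0314
grip_force: 39.8
time_s: 27.5
ee_pos: [0.5052, 0.0101, 0.037]
eef_rot: [-3.141, 0.0, 1.437]
force: [-0.1, -1.6, -1.9]
grip_width: 0.031
grip_force: 39.8
time_s: 27.75
ee_pos: [0.5052, 0.0102, 0.0353]
eef_rot: [-3.141, 0.0, 1.437]
force: [-0.2, -1.2, -1.1]
grip_width: 0.0314
grip_force: 39.8
```

```bash
python3 -m pendant '[[[0,0,-0.2],0],[[0,0,0],0],[[0,0,0],0]]'
python3 -m pendant '[[[0,0,-0.2],0],[[0,0,0],0],[[0,0,0],0]]'
```

```text
time_s: 28.0
ee_pos: [0.5053, 0.0102, 0.0333]
eef_rot: [-3.141, 0.0, 1.437]
force: [-0.4, -0.6, -1.6]
grip_width: 0.0313
grip_force: 39.8
time_s: 28.25
ee_pos: [0.5053, 0.0102, 0.0313]
eef_rot: [-3.142, -0.0, 1.437]
force: [-0.6, -1.2, -2.2]
grip_width: 0.0316
grip_force: 39.8
```

```bash
python3 -m pendant '[[[0,0,-0.15],0],[[0,0,0],0],[[0,0,0],0]]'
python3 -m pendant '[[[0,0,0],0],[[0,0,0],0],[[0,0,0],0],[[0,0,1.5],0],[[0,0,1.5],0],[[0,0,0],0]]' 0.45
python3 -m pendant '[[[0,0.2,0],0],[[0,0,0],0],[[0,0,0],0],[[0,0,0],0],[[0,0,-1],0],[[0,0,-0.6],0],[[0,0,0],0],[[0,0,0],0]]' 0 40
```

```text
time_s: 28.5
ee_pos: [0.5057, 0.0104, 0.0306]
eef_rot: [3.141, -0.0, 1.437]
force: [-1.1, 1.2, 7.5]
grip_width: 0.0316
grip_force: 39.7
time_s: 29.0
ee_pos: [0.5064, 0.0102, 0.0621]
eef_rot: [3.138, -0.0, 1.437]
force: [1.3, -0.4, 0.6]
grip_width: 0.0422
grip_force: 0.0
time_s: 29.67
ee_pos: [0.5049, 0.0122, 0.0432]
eef_rot: [-3.14, 0.0, 1.437]
force: [-0.5, -0.1, -1.2]
grip_width: 0.0003
grip_force: 0.0
```

```bash
python3 -m pendant '[[[0,0,-0.4],0],[[0,0,-0.3],0],[[0,0,-0.2],0],[[0,0,0],0],[[0,0,0],0]]'
python3 -m pendant '[[[0,0,1.5],0],[[0.3,-3,0],0],[[0,-1,0],0],[[0,0,-1],0],[[0,0,-0.5],0],[[0,0,0],0],[[0,0,0],0]]'
```

```text
time_s: 30.08
ee_pos: [0.5065, 0.0132, 0.0379]
eef_rot: [3.138, -0.002, 1.437]
force: [-13.3, 8.7, 39.4]
grip_width: 0.0003
grip_force: 19.5
time_s: 30.67
ee_pos: [0.5099, -0.0269, 0.0377]
eef_rot: [3.137, -0.001, 1.437]
force: [-12.2, 4.5, 49.2]
grip_width: 0.0007
grip_force: 24.4
```

White's top is at 0.038, so it is seated. Now I raise, turn toward A's yaw and re-measure.

```bash
python3 -m pendant '[[[0,0,4],0],[[0,0,4],0],[[0,0,4],0],[[0,0,4],0.12],[[-1,2,0],0.12],[[-1,2,0],0.12],[[-1,2,0],0.12],[[-1,2,0],0.12],[[-1,2,0],0.12],[[-1,2,0],0.12],[[0,0,0],0],[[0,0,0],0]]' 0.6
python3 - <<'E'
from h import *
np.set_printoptions(precision=4,suppress=True)
c=shot('top','top6.png')
for th in (100,105,110): print('A',silfit(c,[.605,.306,-2.545],.14,1,th=th))
a=c['color'][:,:,::-1][140:225,285:375]
cv2.imwrite('pics/p6.png',cv2.resize(a,None,fx=7,fy=7,interpolation=cv2.INTER_CUBIC))
E
```

```text
time_s: 31.67
ee_pos: [0.4478, 0.0933, 0.194]
eef_rot: [-3.141, -0.001, 2.277]
force: [0.5, 0.3, 0.4]
grip_width: 0.0563
grip_force: 0.0
A (array([ 0.6047,  0.3063, -2.543 ]), np.float64(0.9513045569315859))
A (array([ 0.605 ,  0.3063, -2.5485]), np.float64(0.9530106257378985))
A (array([ 0.6045,  0.3059, -2.5461]), np.float64(0.9402779372918342))
```

View pics/p6.png

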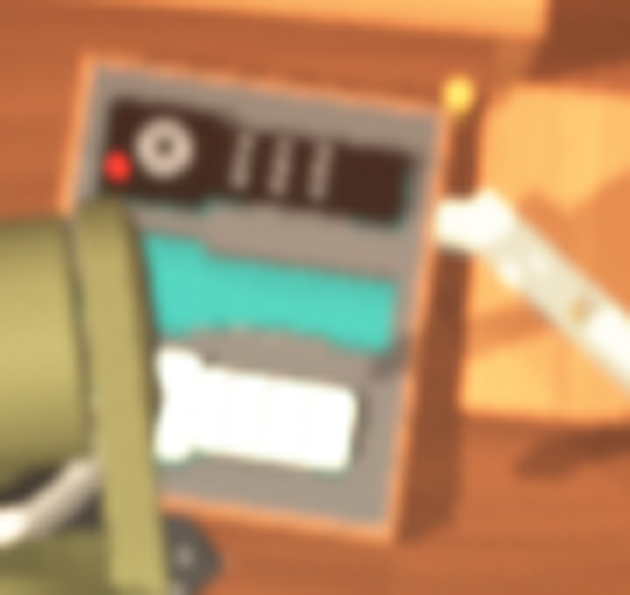

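White is in its pocket (255,410), B is seated, and the tray angle is unchanged. Now I go to A.

```bash
python3 -m pendant '[[[1.21,1.635,0],0.1124],[[1.21,1.635,0],0.1124],[[1.21,1.635,0],0.1124],[[1.21,1.635,0],0.1124],[[1.21,1.635,0],0.1124],[[1.21,1.635,0],0.1124],[[1.21,1.635,0],0.1124],[[1.21,1.635,0],0.1124],[[1.21,1.635,0],0.1124],[[1.21,1.635,0],0.1124],[[1.21,1.635,0],0.1124],[[1.21,1.635,0],0.1124],[[1.21,1.635,0],0.1124],[[0,0,0],0],[[0,0,0],0],[[0,0,0],0]]'
python3 -m pendant '[[[0,0,-4],0],[[0,0,-4],0],[[0,0,-4],0],[[0,0,-3],0],[[0,0,0],0],[[0,0,0],0],[[0,0,0],0]]'
```

```text
time_s: 33.05
ee_pos: [0.6056, 0.3038, 0.1941]
eef_rot: [3.142, -0.001, -2.55]
force: [-0.2, 0.2, 0.9]
grip_width: 0.0565
grip_force: 0.0
time_s: 33.63
ee_pos: [0.6067, 0.3048, 0.0478]
eef_rot: [-3.141, 0.003, -2.547]
force: [0.6, -0.1, 1.3]
grip_width: 0.0562
grip_force: 0.0
```

```bash
python3 -m pendant '[[[-0.1,0.15,-2],0],[[0,0,-1.3],0],[[0,0,0],0],[[0,0,0],0],[[0,0,0],0]]'
python3 -m pendant '[[[0,0,0],0],[[0,0,0],0],[[0,0,0],0],[[0,0,0],0],[[0,0,0],0],[[0,0,0],0]]' 0 40
python3 -m pendant '[[[0,0,2],0],[[0,0,3],0],[[0,0,2],0],[[0,0,0],0],[[0,0,0],0]]'
```

```text
time_s: 34.05
ee_pos: [0.6052, 0.3064, 0.0134]
eef_rot: [-3.141, 0.002, -2.545]
force: [0.4, 0.1, -0.2]
grip_width: 0.0564
grip_force: 0.0
time_s: 34.55
ee_pos: [0.6047, 0.3063, 0.0123]
eef_rot: [-3.142, 0.0, -2.545]
force: [-0.7, 0.6, 2.3]
grip_width: 0.0315
grip_force: 40.0
time_s: 34.97
ee_pos: [0.6048, 0.3064, 0.0824]
eef_rot: [-3.141, 0.001, -2.545]
force: [-0.0, -0.3, -3.1]
grip_width: 0.0315
grip_force: 40.0
```

```bash
python3 -m pendant '[[[-0.21,-1.51,0],-0.115],[[-0.21,-1.51,0],-0.115],[[-0.21,-1.51,0],-0.115],[[-0.21,-1.51,0],-0.115],[[-0.21,-1.51,0],-0.115],[[-0.21,-1.51,0],-0.115],[[-0.21,-1.51,0],-0.115],[[-0.21,-1.51,0],-0.115],[[-0.21,-1.51,0],-0.115],[[-0.21,-1.51,0],-0.115],[[-0.21,-1.51,0],-0.115],[[-0.21,-1.51,0],-0.115],[[-0.21,-1.51,0],-0.115],[[-0.21,-1.51,0],-0.115],[[-0.21,-1.51,0],-0.115],[[-0.21,-1.51,0],-0.115],[[-0.21,-1.51,0],-0.115],[[-0.21,-1.51,0],-0.115],[[-0.21,-1.51,0],-0.115],[[-0.21,-1.51,0],-0.115]]'
python3 -m pendant '[[[0,0,0],0],[[0,0,0],0],[[0,0,0],0]]'
```

```text
time_s: 36.63
ee_pos: [0.5615, 0.0036, 0.08]
eef_rot: [-3.139, 0.0, 1.432]
force: [0.0, -0.8, -1.3]
grip_width: 0.0316
grip_force: 40.0
time_s: 36.88
ee_pos: [0.5622, 0.0048, 0.081]
eef_rot: [-3.14, -0.0, 1.441]
force: [0.3, 0.1, -1.1]
grip_width: 0.0314
grip_force: 40.0
```

```bash
python3 -m pendant '[[[0.05,-0.1,-2],-0.003],[[0,0,-1.5],0],[[0,0,-0.4],0],[[0,0,0],0],[[0,0,0],0]]'
python3 -m pendant '[[[0,0,-0.3],0],[[0,0,0],0],[[0,0,0],0]]'
python3 -m pendant '[[[0,0,-0.2],0],[[0,0,0],0],[[0,0,0],0]]'
```

```text
time_s: 37.3
ee_pos: [0.5633, 0.0038, 0.0433]
eef_rot: [-3.142, -0.0, 1.437]
force: [-0.3, -0.2, -1.3]
grip_width: 0.0315
grip_force: 40.0
time_s: 37.55
ee_pos: [0.5633, 0.0033, 0.0404]
eef_rot: [3.141, -0.0, 1.435]
force: [0.3, 0.6, -1.2]
grip_width: 0.0315
grip_force: 40.0
time_s: 37.8
ee_pos: [0.5632, 0.0032, 0.038]
eef_rot: [3.141, -0.0, 1.435]
force: [0.6, -0.0, -0.4]
grip_width: 0.0315
grip_force: 40.0
```

```bash
python3 -m pendant '[[[0,0,-0.2],0],[[0,0,0],0],[[0,0,0],0]]'
python3 -m pendant '[[[0,0,-0.2],0],[[0,0,0],0],[[0,0,0],0]]'
python3 -m pendant '[[[0,0,-0.2],0],[[0,0,0],0],[[0,0,0],0]]'
```

```text
time_s: 38.05
ee_pos: [0.5634, 0.0031, 0.0361]
eef_rot: [3.141, 0.0, 1.435]
force: [1.7, -0.9, 0.0]
grip_width: 0.0318
grip_force: 40.0
time_s: 38.3
ee_pos: [0.563, 0.0032, 0.0337]
eef_rot: [-3.141, 0.0, 1.435]
force: [1.8, -1.1, -2.0]
grip_width: 0.0316
grip_force: 40.0
time_s: 38.55
ee_pos: [0.563, 0.0033, 0.0317]
eef_rot: [-3.141, 0.0, 1.435]
force: [2.0, -0.4, -1.4]
grip_width: 0.0316
grip_force: 40.0
```

Going in smoothly. A little further, then I release and press from the top.

```bash
python3 -m pendant '[[[0,0,-0.15],0],[[0,0,0],0],[[0,0,0],0]]'
python3 -m pendant '[[[0,0,0],0],[[0,0,0],0],[[0,0,0],0],[[0,0,1.5],0],[[0,0,1.5],0],[[0,0,0],0]]' 0.45
python3 -m pendant '[[[0,0,0],0],[[0,0,0],0],[[0,0,0],0],[[0,0,0],0],[[0,0,-1.2],0],[[0,0,-0.6],0],[[0,0,0],0],[[0,0,0],0]]' 0 40
```

```text
time_s: 38.8
ee_pos: [0.563, 0.0033, 0.0303]
eef_rot: [-3.141, -0.0, 1.435]
force: [1.7, -2.2, -2.7]
grip_width: 0.0316
grip_force: 40.0
time_s: 39.3
ee_pos: [0.5643, 0.0033, 0.0629]
eef_rot: [3.138, -0.0, 1.435]
force: [0.1, 0.1, 0.3]
grip_width: 0.042
grip_force: 0.0
time_s: 39.97
ee_pos: [0.5627, 0.0033, 0.0416]
eef_rot: [-3.14, 0.0, 1.435]
force: [0.4, 0.1, 0.3]
grip_width: 0.0002
grip_force: 0.0
```

```bash
python3 -m pendant '[[[0,0,-0.3],0],[[0,0,-0.2],0],[[0,0,0],0],[[0,0,0],0]]'
```

```text
time_s: 40.3
ee_pos: [0.5637, 0.0034, 0.0382]
eef_rot: [3.14, -0.0, 1.435]
force: [-0.9, 1.6, 7.1]
grip_width: 0.0007
grip_force: 3.3
```

```bash
python3 -m pendant '[[[0,0,-0.12],0],[[0,0,0],0],[[0,0,0],0]]'
python3 -m pendant '[[[0,0,1.5],0],[[-0.5,-4,0],0],[[0,0,-1],0],[[0,0,-0.6],0],[[0,0,0],0],[[0,0,0],0]]'
python3 -m pendant '[[[0,0,1.5],0],[[0.5,4,0],0],[[0.4,4,0],0],[[0,0,-1],0],[[0,0,-0.45],0],[[0,0,0],0],[[0,0,0],0]]'
python3 -m pendant '[[[0,0,4],0],[[0,0,4],0],[[0,0,4],0],[[0,0,4],0],[[-2,3.8,0],0],[[-2,3.8,0],0],[[-2,3.8,0],0],[[0,3.8,0],0],[[0,0,0],0],[[0,0,0],0]]'
python3 - <<'E'
from h import *
c=shot('top','top7.png')
a=c['color'][:,:,::-1][140:225,285:385]
cv2.imwrite('pics/p7.png',cv2.resize(a,None,fx=7,fy=7,interpolation=cv2.INTER_CUBIC))
E
```

```text
time_s: 40.55
ee_pos: [0.5642, 0.0038, 0.0382]
eef_rot: [3.139, -0.001, 1.435]
force: [-4.2, 4.1, 18.0]
grip_width: 0.0006
grip_force: 8.6
time_s: 41.05
ee_pos: [0.5599, -0.0365, 0.038]
eef_rot: [3.137, -0.0, 1.435]
force: [-5.6, 0.6, 29.8]
grip_width: 0.0004
grip_force: 15.0
time_s: 41.63
ee_pos: [0.5678, 0.0458, 0.038]
eef_rot: [3.14, -0.004, 1.436]
force: [-9.8, 18.1, 31.6]
grip_width: 0.0004
grip_force: 15.6
time_s: 42.47
ee_pos: [0.5084, 0.1931, 0.195]
eef_rot: [-3.141, 0.0, 1.438]
force: [0.5, -0.8, 0.6]
grip_width: 0.0005
grip_force: 0.0
```

View pics/p7.png

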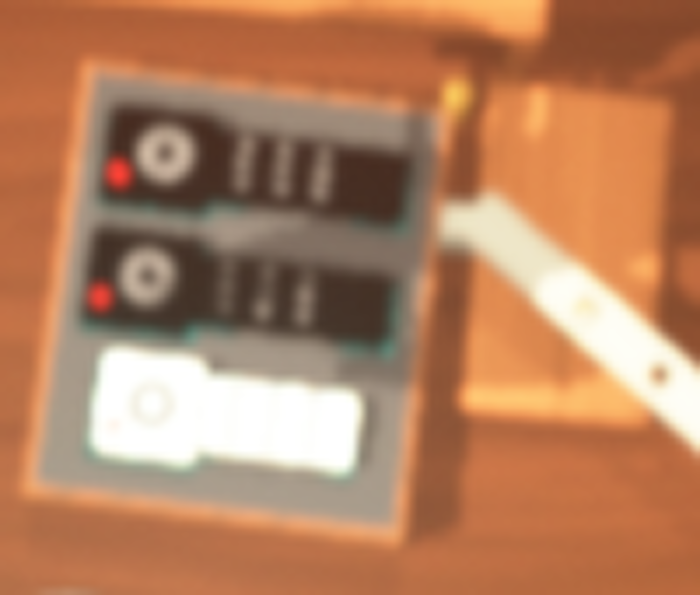

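All three remotes are seated. Now I locate the knob numerically for the return swing.

Run:
```python
from h import *
np.set_printoptions(precision=4,suppress=True)
c=shot('top');im=c['color'].astype(int)
k0=knob(1.57,1.69,0);q=proj(c,[k0[0],k0[1],.07])[0];print('pred open',k0,q)
def kn(t):
    C,S=np.cos(t),np.sin(t);p=np.array([C*-.018-S*.06,S*-.018+C*.06]);d=np.array([-.1,-.065])-p;d/=np.linalg.norm(d);return W(p),W(p+.182*d),np.arctan2(d[1],d[0])+CB[2]
for t in(1.50,1.53,1.57):print(t,kn(t))
H=cv2.cvtColor(c['color'],cv2.COLOR_RGB2HSV);u,v=q.astype(int)
M=((H[...,0]>18)&(H[...,0]<32)&(H[...,1]>110)&(H[...,2]>150)).astype(np.uint8)
n,l,st,ce=cv2.connectedComponentsWithStats(M)
for i in range(1,n):
    if abs(ce[i]-q).max()<18: print(ce[i],st[i],back(c,ce[i],.07),back(c,ce[i],.076))
```

```text
pred open [ 0.4673 -0.2393  0.063  -2.3603] [398.3154 209.9475]
1.5 (array([ 0.5958, -0.1068]), array([ 0.4734, -0.2415]), np.float64(-2.308294398546926))
1.53 (array([ 0.5961, -0.1087]), array([ 0.4706, -0.2405]), np.float64(-2.3312997899785115))
1.57 (array([ 0.5965, -0.1112]), array([ 0.4668, -0.2388]), np.float64(-2.3641295243438183))
[398.7143 208.2857] [396 206   6   5  21] [[ 0.4725 -0.2407  0.07  ]] [[ 0.4715 -0.2393  0.076 ]]
```

```bash
python3 -m pendant '[[[-0.31,-3.61,0],-0.0523],[[-0.31,-3.61,0],-0.0523],[[-0.31,-3.61,0],-0.0523],[[-0.31,-3.61,0],-0.0523],[[-0.31,-3.61,0],-0.0523],[[-0.31,-3.61,0],-0.0523],[[-0.31,-3.61,0],-0.0523],[[-0.31,-3.61,0],-0.0523],[[-0.31,-3.61,0],-0.0523],[[-0.31,-3.61,0],-0.0523],[[-0.31,-3.61,0],-0.0523],[[-0.31,-3.61,0],-0.0523],[[0,0,0],0],[[0,0,0],0],[[0,0,0],0]]' 0.5 20
python3 -m pendant '[[[0,0,-4],0],[[0,0,-4],0],[[0,0,-3],0],[[0,0,0],0],[[0,0,0],0]]'
```

```text
time_s: 43.82
ee_pos: [0.471, -0.2418, 0.1954]
eef_rot: [-3.141, 0.0, 0.806]
force: [0.4, 0.0, -0.7]
grip_width: 0.0469
grip_force: 0.0
time_s: 44.23
ee_pos: [0.4715, -0.2405, 0.0857]
eef_rot: [-3.14, 0.0, 0.809]
force: [-0.2, -0.4, 0.9]
grip_width: 0.047
grip_force: 0.0
```

```bash
python3 -m pendant '[[[0,0,-2],0],[[0,0,-1.5],0],[[0,0,-0.4],0],[[0,0,0],0],[[0,0,0],0]]'
python3 -m pendant '[[[0,0,0],0],[[0,0,0],0],[[0,0,0],0],[[0,0,0],0],[[0,0,0],0],[[0,0,0],0]]' 0 20
python3 - <<'E'
from h import *
np.set_printoptions(precision=2,suppress=True)
k=[knob(1.53,1.65,l) for l in np.linspace(0,.36,5)]+[knob(1.53*f,1.65*f,.36) for f in np.linspace(1,0,11)[1:]]+[knob(0,0,l) for l in np.linspace(.36,0,5)[1:]]
P=np.array(k)*[100,100,100,1];print(P[0]);print(np.diff(P,axis=0))
E
```

```text
time_s: 44.65
ee_pos: [0.4726, -0.2416, 0.0487]
eef_rot: [3.139, -0.001, 0.808]
force: [-0.5, -0.4, 0.8]
grip_width: 0.0471
grip_force: 0.0
time_s: 45.15
ee_pos: [0.4717, -0.2413, 0.0468]
eef_rot: [3.141, -0.0, 0.807]
force: [0.5, -0.2, 0.8]
grip_width: 0.0157
grip_force: 20.0
[ 46.69 -23.69   6.3   -2.36]
[[ 0.22  0.22  1.62  0.  ]
 [ 0.33  0.32  1.59  0.  ]
 [ 0.43  0.42  1.54  0.  ]
 [ 0.52  0.52  1.48  0.  ]
 [ 0.06  0.82  0.    0.01]
 [ 0.2   0.82  0.    0.01]
 [ 0.35  0.8   0.    0.01]
 [ 0.49  0.76  0.    0.01]
 [ 0.62  0.7   0.    0.01]
 [ 0.75  0.62  0.    0.01]
 [ 0.85  0.52  0.    0.01]
 [ 0.95  0.4   0.    0.01]
 [ 1.02  0.28  0.    0.01]
 [ 1.07  0.14  0.    0.01]
 [-0.46 -0.58 -1.48  0.  ]
 [-0.37 -0.47 -1.54  0.  ]
 [-0.29 -0.36 -1.59  0.  ]
 [-0.2  -0.25 -1.62  0.  ]]
```

Knob gripped at (0.4717,-0.2413). Now I lift, swing back, and check the forces before lowering.

```bash
python3 -m pendant '[[[0.11,0.12,0.81],0],[[0.11,0.12,0.81],0],[[0.16,0.17,0.8],0],[[0.16,0.17,0.79],0],[[0.21,0.21,0.77],0],[[0.21,0.22,0.77],0],[[0.25,0.26,0.74],0],[[0.25,0.26,0.74],0],[[0,0,0],0],[[0,0,0],0]]'
python3 -m pendant '[[[0.01,0.43,0],0.005],[[0.01,0.44,0],0.005],[[0.07,0.44,0],0.005],[[0.08,0.43,0],0.005],[[0.15,0.42,0],0.005],[[0.15,0.43,0],0.005],[[0.22,0.4,0],0.005],[[0.22,0.41,0],0.005],[[0.28,0.38,0],0.005],[[0.29,0.37,0],0.005],[[0.35,0.34,0],0.005],[[0.35,0.33,0],0.005],[[0.4,0.29,0],0.005],[[0.4,0.28,0],0.005],[[0.45,0.22,0],0.005],[[0.45,0.23,0],0.005],[[0.49,0.16,0],0.005],[[0.49,0.17,0],0.005],[[0.51,0.1,0],0.002],[[0.51,0.1,0],0.002]]'
python3 -m pendant '[[[0,0,0],0],[[0,0,0],0],[[0,0,0],0],[[0,0,0],0]]'
```

```text
time_s: 45.98
ee_pos: [0.4865, -0.226, 0.1094]
eef_rot: [3.141, -0.0, 0.808]
force: [-0.9, -1.1, 0.2]
grip_width: 0.0155
grip_force: 20.0
time_s: 47.65
ee_pos: [0.5455, -0.1623, 0.109]
eef_rot: [-3.142, 0.0, 0.902]
force: [-5.0, -7.2, 5.4]
grip_width: 0.0153
grip_force: 20.0
time_s: 47.98
ee_pos: [0.5451, -0.1623, 0.109]
eef_rot: [-3.142, -0.0, 0.901]
force: [-0.5, -2.6, 1.1]
grip_width: 0.0156
grip_force: 20.0
```

On target with low force. I lower the stay over the pin.

```bash
python3 -m pendant '[[[-0.23,-0.29,-0.74],0],[[-0.23,-0.29,-0.74],0],[[-0.19,-0.24,-0.77],0],[[-0.18,-0.23,-0.77],0],[[-0.15,-0.18,-0.79],0],[[-0.14,-0.18,-0.8],0],[[-0.1,-0.13,-0.81],0],[[-0.1,-0.12,-0.8],0],[[0,0,0],0],[[0,0,0],0]]'
python3 - <<'E'
from h import *
c=shot('top');a=c['color'][:,:,::-1][75:210,270:400]
cv2.imwrite('pics/p8.png',cv2.resize(a,None,fx=4.4,fy=4.4,interpolation=cv2.INTER_CUBIC))
E
```

```text
time_s: 48.82
ee_pos: [0.5318, -0.179, 0.0466]
eef_rot: [-3.141, 0.0, 0.901]
force: [-0.5, -1.2, 1.5]
grip_width: 0.0152
grip_force: 20.0
```

```bash
python3 -m pendant '[[[0,0,0],0],[[0,0,0],0],[[0,0,0],0],[[0,0,2],0],[[0,0,3],0],[[0,0,4],0],[[0,0,4],0],[[0,0,3],0],[[-1,4,0],0],[[-2,4,0],0],[[-2,4,0],0],[[-1,4,0],0],[[0,4,0],0],[[0,4,0],0],[[0,4,0],0],[[0,0,0],0],[[0,0,0],0]]' 0.6
python3 - <<'E'
from h import *
c=shot('top');a=c['color'][:,:,::-1][75:210,270:400]
cv2.imwrite('pics/p8.png',cv2.resize(a,None,fx=4.4,fy=4.4,interpolation=cv2.INTER_CUBIC))
w=W((-.1,-.065));print((proj(c,[*w,.04])-[270,75])*4.4)
E
```

```text
time_s: 50.28
ee_pos: [0.4743, 0.0973, 0.207]
eef_rot: [3.141, -0.0, 0.905]
force: [-0.5, -0.5, 0.5]
grip_width: 0.056
grip_force: 0.0
[[434.41491363 481.63040383]]
```

View pics/p8.png

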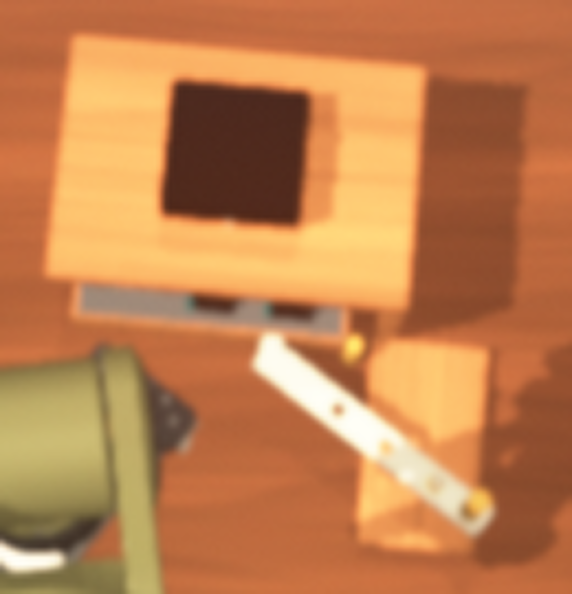

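The tray is shut with the black tails visible in their slots (213,303) and (290,310). The stay lies exactly as at the start, its end hole on the pin at (434,482).

```bash
python3 -c "
from station import ctrl
print(ctrl.hand_in())"
```

```text
the job is handed in; nothing more can be done
None
```

I put both black remotes and the white one into their foam pockets, shut the tray with the stay's end hole over the pin, let go of everything and handed the job in; no verdict came back.

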